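Unstack the coupling parts into their shadow-cut foam inserts

TASK

The four parts of the coupling kit are piled in one stack: take it apart from the top and lay the socket, the nut, the bracket and the plate each fully down in the foam cut-out of its own outline, flat (the socket standing upright). Set every part down gently, never dropping it or tipping it over, and leave the tin and the chisel where they are.

Things in the scene. Friction and masses are not known exactly. Their poses are not given: they have to be found in the camera images.
- plate: Mounting plate, bare aluminium slab 66 mm (its x) by 130 mm (its y) by 16 mm thick, a small bolt hole near each corner, about 0.37 kg. Bottom of the stack, lying flat on the table. Origin: centre of its underside; z up.
- bracket: Flat L-shaped bracket of dark metal, 16 mm thick, about 0.18 kg, lying flat on the plate, second in the stack. Outline 66 mm (x) by 100 mm (y). Long leg: x -33 to -3, y -50 to 50 mm. Short leg: x -33 to 33, y -50 to -20 mm. The +x, +y corner (36 by 70 mm) is open. Origin: underside, at the centre of the 66 by 100 rectangle; z up.
- nut: Large bright steel hexagon nut, 55 mm across flats, 63.5 mm across corners, 18 mm thick, about 0.22 kg, lying flat on the bracket near its corner, third in the stack. Flats face its x axis and every 60 degrees on. Origin: centre of its underside; z up.
- socket: Round steel spanner socket, 32 mm diameter, 42 mm tall, about 0.15 kg, standing upright on the nut with its square drive hole up, top of the stack. Origin: centre of its underside; z up.
- plate_insert: Foam insert for the plate. Fixed black foam slab 100 mm (x) by 156 mm (y), 11 mm high; cut-out 7 mm deep, its blue floor 4 mm above the table. Origin: underside, at the centre of slab and cut-out; z up. Cut-out: rectangle 76 mm (its x) by 140 mm (its y).
- bracket_insert: Foam insert for the bracket. Fixed black foam slab 100 mm (x) by 156 mm (y), 11 mm high; cut-out 7 mm deep, its blue floor 4 mm above the table. Origin: underside, at the centre of slab and cut-out; z up. Cut-out: L, 5 mm bigger than the bracket all round, outline 76 mm (x) by 110 mm (y), foam standing at x 2 to 38, y -15 to 55 mm. The bracket fits only with its x and y along the insert's x and y.
- nut_insert: Foam insert for the nut. Fixed black foam slab 100 mm (x) by 156 mm (y), 11 mm high; cut-out 7 mm deep, its blue floor 4 mm above the table. Origin: underside, at the centre of slab and cut-out; z up. Cut-out: hexagon 65 mm across flats, 75 mm across corners, flats facing its x axis and every 60 degrees on; the nut enters at any turn.
- socket_insert: Foam insert for the socket. Fixed black foam slab 100 mm (x) by 156 mm (y), 11 mm high; cut-out 7 mm deep, its blue floor 4 mm above the table. Origin: underside, at the centre of slab and cut-out; z up. Cut-out: round, 44 mm diameter; the socket stands upright in it.
- tin: Bystander: closed grey tin can with a pale lid, 60 mm diameter, 75 mm tall, standing loose on the table. Origin: centre of its underside. To be left alone.
- chisel: Bystander: short dark steel cold chisel, 14 mm thick, 95 mm long along its y, lying loose beside the tin. Origin: at table height under the middle of its round shank. To be left alone.
Mind the look-alikes: they are no part of the job. Of the things shaped like the plate, the aluminium one is meant.

How it is judged (in metres and radians):
At the end, for the whole second after the job is handed in: Each of the four parts rests on the floor of its own cut-out: origin within 10 mm horizontally of the insert's, underside 1 to 6.5 mm above the insert's underside (floor at 4 mm), within 0.08 rad of upright, released, at rest (under 0.02 m/s, 0.2 rad/s) (horizontal distance between socket and socket_insert below 0.01 m and z of socket in the frame of socket_insert between 0.001 and 0.0065 m and angle between each of socket, nut, bracket, plate's own z axis and vertical below 0.08 rad and linear speed of each of socket, nut, bracket, plate below 0.02 m/s and angular speed of each of socket, nut, bracket, plate below 0.2 rad/s and contact force between the fingers and socket below 0.1 N and horizontal distance between nut and nut_insert below 0.01 m and z of nut in the frame of nut_insert between 0.001 and 0.0065 m and contact force between the fingers and nut below 0.1 N and horizontal distance between bracket and bracket_insert below 0.01 m and z of bracket in the frame of bracket_insert between 0.001 and 0.0065 m and contact force between the fingers and bracket below 0.1 N and horizontal distance between plate and plate_insert below 0.01 m and z of plate in the frame of plate_insert between 0.001 and 0.0065 m and contact force between the fingers and plate below 0.1 N); the robot touches nothing.
It fails at once if a part is tipped over (leans more than 0.7 rad) (angle between any of socket, nut, bracket, plate's own z axis and vertical above 0.7 rad).
It fails at once if a part is dropped or thrown (faster than 0.7 m/s, a fall of about 25 mm, while the fingers do not hold it) ((linear speed of socket above 0.7 m/s and contact force between the fingers and socket below 0.1 N) or (linear speed of nut above 0.7 m/s and contact force between the fingers and nut below 0.1 N) or (linear speed of bracket above 0.7 m/s and contact force between the fingers and bracket below 0.1 N) or (linear speed of plate above 0.7 m/s and contact force between the fingers and plate below 0.1 N)).
It fails at once if the tin or the chisel is moved more than 20 mm (distance of any of tin, chisel from where it was at the start of the episode above 0.02 m).
It also fails if it takes over 128 s, if anything falls off the work surface, if the arm or the gripper's body presses on something with over 40 N, if the wrist force passes 120 N, or if a joint passes its speed limit or range.

ROBOT

A 6-joint arm with a two-finger parallel gripper is mounted at the origin on the work surface. World frame = base frame: x ahead of the robot, y to its left, z up, the work surface at z = 0. Lengths are in mm, angles in degrees, forces in N, time in s.
With the tool pointing down it reaches from about 350 to 850 mm from the base axis. Payload 8.1 kg.
Tool frame: the origin (TCP) lies midway between the tips of the shut fingers; the grasp point (between the pads) lies 19 mm behind it; x points along the fingers, y is the direction in which the jaws open and shut, and the axes are right-handed (so a half turn about x gives the same grasp; the last joint's range is limited). The gripper opens to 85 mm and grips with 20 to 120 N. Pads are 22 mm wide; open, the fingers measure 114 mm over their backs; the gripper's body (76 mm by 85 mm) begins 54 mm behind the grasp point. The pads swing forward as they close: fully open they stand 13 mm farther back than shut.
Start: joints at [71.826, 7.471, 85.268, -0, 87.261, -4.893], TCP at [137.815, 583.963, 231.292] pointing down, gripper open.
Joint ranges: [-169.43, 169.43], [-51.17, 129.36], [1.28, 143.12], [-76.62, 256.62], [0, 156.53], [-152.29, 152.29]. Speed limits (degrees/s): [136.94, 136.94, 159.86, 180, 180, 180].

INTERFACE

Orientations are given as [roll, pitch, yaw] about the fixed x, y, z axes, in that order (R = Rz(yaw) Ry(pitch) Rx(roll)).
In Python, from bench import r gives the robot as it stands.
- The arm moves only by the tool move_arm, never from a script. Its argument "deltas" is a list of rows, each a list of 2 entries, a list of its own where there are three numbers: the shift along the tool's x, y, z in mm, then the turn about the tool's x in degrees. A call has 1 to 12 rows; each row is the pose to reach, as a shift and turn from the pose measured when the call began, along the tool's axes at that moment; what a row does not reach only later rows make up. A row lasts 1/8 s, in which the tool goes at most 62.5 mm and 10.7 degrees, less where a joint would pass 70% of its speed; a pose out of reach is approached as far as the arm can. A call with a gripper value outside its range is refused whole. "jaw" is the opening, from -1 (shut) to 1 (fully open), set as the call begins (left out, the last holds). The fingers move at their own pace and stop on an object; "squeeze" is the grip in N (left out, the last holds). Time passes only in rows, so rows that repeat a pose let the fingers close. It gives the time, the measured TCP pose, the force and the opening at its end, in the units of the state.
- r.sense(): the state, without advancing time (a new reading comes with each control period).
- r.snapshot(name): name is "scene" or "top" or "wrist"; returns (picture, depth): 384x512x3 uint8, red, green, blue; 384x512 float32, mm along the optical axis (not along the pixel's ray), 0 where there is no reading.
- r.get_calibration(name): a dict with "fovy" (degrees; the focal length in pixels is half the picture's height over the tangent of half this angle, whatever the lens; pixels are square), "cx", "cy" (the principal point, pixels), "position" and "attitude" of the camera in the world; the wrist camera has in their place "tool_from_camera" (4x4, takes a point from camera to tool coordinates, whose origin is the TCP and whose axes are the tool frame's). Camera axes: x right, y down, z forward; pixel columns grow to the right and rows downward; lengths in mm; the calibration is good to about 2 mm. The wrist camera is an equidistant fisheye: a pixel r from the principal point sees the ray r / f radians off the axis. A picture is of the moment at which its call begins: read the wrist's pose just before it. get_calibration takes no time and is no camera call.
- r.hand_in(): hands the job in, once; it reports no verdict.
The state is a dict: "time": time; "joint_pos": joint angles; "qd": joint speeds; "joint_efforts": joint torques, N m; "tool_pos": TCP position; "tcp_rot": TCP orientation; "ft_force": force on the tool from outside, world axes, zero at the start; "wrist_torque": the same for the moment, N m; "finger_gap": finger opening in mm.
Only numpy, scipy, OpenCV 4.12 (cv2) and the standard library are available. Lean on these libraries where they do the work, as an engineer would, in place of code of your own. Each camera call takes 0.05 s, during which the arm holds its last target. There are 200 camera calls.

## Working session

There is one attempt and no reset: what is moved stays moved. The work goes in short steps, Python scripts to look and compute and a tool call to move; the robot and the scene stay as the last step left them, time stands still between calls to the robot, and variables do not carry over. Pictures are saved under pics/ and viewed, about 12 in all and at most 16, crops included, and the job is handed in when it is done.

Besides the shell and the picture viewer there is one more tool, called after "Emit:" in YAML: its name, and indented under it one key for each argument. move_arm: Moves the arm, as the interface text tells. Its arguments: {"type":"object","properties":{"deltas":{"type":"array","items":{"type":"array"}},"jaw":{"type":"number"},"squeeze":{"type":"number"}},"required":["deltas"]}

```bash
ls; mkdir -p pics; python3 - <<'E'
from bench import r
import cv2
print(r.sense())
for n in("scene","top"):
    p,d=r.snapshot(n); cv2.imwrite(f"pics/{n}0.png",p[:,:,::-1])
    import numpy as np; np.savez(f"{n}0.npz",p=p,d=d)
    print(r.get_calibration(n))
print(r.get_calibration("wrist"))
E
```

```text
pics
{'time': 0.0, 'joint_pos': array([ 7.18258640e+01,  7.51536760e+00,  8.53283149e+01,  5.57800040e-04,
        8.72615310e+01, -4.89363591e+00]), 'qd': array([ 0.10640103,  0.01845551, -0.10679065, -0.07043835,  0.0494245 ,
       -0.02823792]), 'joint_efforts': array([-6.19781931e-04, -5.69379115e+01, -5.00569510e+01, -1.67152994e-04,
        1.39026638e-02, -2.40812699e-05]), 'tool_pos': array([137.6423444 , 583.44272748, 230.25096752]), 'tcp_rot': array([ -95.19701872,   89.89478507, -108.47754594]), 'ft_force': array([ 0.59085759, -0.04462704, -0.53336862]), 'wrist_torque': array([ 0.0085817 ,  0.00080463, -0.0170685 ]), 'finger_gap': 85.56682635114308}
{'fovy': 56.030263121860806, 'cx': 258.6580643034338, 'cy': 194.16720071835704, 'position': array([ 724.51719602, -390.25872227,  742.29156414]), 'attitude': array([-141.09026699,   -0.97292365,   31.68843124])}
{'fovy': 56.09516856366204, 'cx': 251.54890298382935, 'cy': 188.02282053278395, 'position': array([375.30955084,  79.73913954, 916.63410939]), 'attitude': array([-175.96812216,    1.00417148,  -91.20056121])}
{'fovy': 65.70646984690485, 'cx': 257.87375432875945, 'cy': 189.0226237153628, 'tool_from_camera': array([[ 6.45868348e-04, -3.14390238e-01,  9.49293612e-01,
        -1.42507458e+02],
       [ 9.99999779e-01,  3.51605925e-04, -5.63921139e-04,
         1.61283152e+00],
       [-1.56485957e-04,  9.49293766e-01,  3.14390396e-01,
        -8.04801835e+01],
       [ 0.00000000e+00,  0.00000000e+00,  0.00000000e+00,
         1.00000000e+00]])}
```

View pics/top0.png

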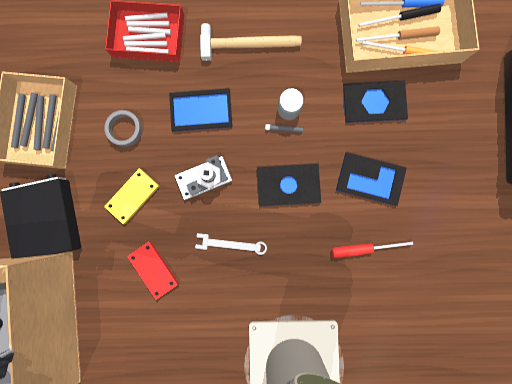

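View pics/scene0.png

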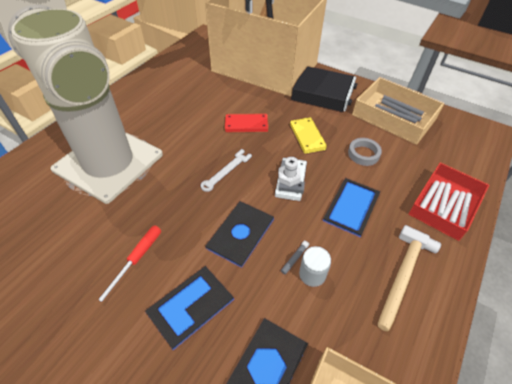

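The top view shows the stack at about (205,177). The inserts are plate (201,110), socket (289,185), bracket (371,179) and nut (375,101). The tin is at (291,103) and the chisel at (284,128). Next I'll measure them.

```bash
cat > h.py <<'E'
import numpy as np, cv2
from scipy.spatial.transform import Rotation as Ro
from bench import r
def rot(a): return Ro.from_euler("xyz",a,degrees=True).as_matrix()
def cloud(n,d):
    c=r.get_calibration(n); f=192/np.tan(np.radians(c["fovy"]/2))
    v,u=np.mgrid[:384,:512]
    P=np.stack([(u-c["cx"])/f*d,(v-c["cy"])/f*d,d],-1)
    return P@rot(c["attitude"]).T+c["position"]
def cloudw(d,s):
    c=r.get_calibration("wrist"); f=192/np.tan(np.radians(c["fovy"]/2))
    v,u=np.mgrid[:384,:512]; x=u-c["cx"];y=v-c["cy"];rr=np.hypot(x,y)+1e-9;k=np.tan(rr/f)/rr
    P=np.stack([x*k*d,y*k*d,d],-1); T=c["tool_from_camera"]
    return (P@T[:3,:3].T+T[:3,3])@rot(s["tcp_rot"]).T+s["tool_pos"]
def blues(p,W):
    h=cv2.cvtColor(p,cv2.COLOR_RGB2HSV); m=cv2.inRange(h,(98,140,90),(118,255,255))
    n,L,st,ce=cv2.connectedComponentsWithStats(m)
    for i in range(1,n):
        if st[i,4]>80:
            q=W[L==i]; rc=cv2.minAreaRect(q[:,:2].astype(np.float32))
            print("blue",st[i,4],ce[i].round(),"mean",q.mean(0).round(1),"rect",np.round(rc[0],1),np.round(rc[1],1),round(rc[2],1))
def rect(W,m,name):
    q=W[m]; rc=cv2.minAreaRect(q[:,:2].astype(np.float32))
    print(name,len(q),"mean",q.mean(0).round(1),"rect",np.round(rc[0],1),np.round(rc[1],1),round(rc[2],1))
E
python3 - <<'E'
from h import *
for n in("top","scene"):
    a=np.load(n+"0.npz"); W=cloud(n,a["d"]); print(n); 
    z=W[...,2]; print("table z",np.median(z[(z>-20)&(z<8)])); blues(a["p"],W)
    if n=="top":
        cx=W[177,205]; print("stack",cx,"tin",W[103,291],"chisel",W[128,275],W[129,295])
    near=np.hypot(W[...,0]-cx[0],W[...,1]-cx[1])<85
    for lo,hi,nm in((8,24,"plate"),(26,40,"brk"),(42,56,"nut"),(80,105,"socket")):
        rect(W,near&(z>lo)&(z<hi),nm)
    rect(W,near&(z>8),"all")
    print(np.histogram(z[near],bins=np.arange(-10,110,5)))
s=r.sense(); print(rot(s["tcp_rot"]).round(3))
p=np.load("top0.npz")["p"]
v=cv2.resize(p[70:215,155:425],None,fx=2.9,fy=2.9,interpolation=cv2.INTER_CUBIC); cv2.imwrite("pics/c1.png",v[:,:,::-1])
E
```

```text
top
table z -0.11448146213865584
blue 250 [421.   3.] mean [ 899.4 -346.6   31. ] rect [ 667.8 -133.9] [ 83.5 719.7] 47.2
blue 547 [375. 101.] mean [ 656.4 -226.4    5.6] rect [517.3 -98. ] [ 69.7 449.6] 47.4
blue 1564 [200. 109.] mean [644.6 221.4  10.9] rect [525.5 193.1] [345.6 149. ] 13.7
blue 934 [373. 183.] mean [ 446.3 -212.5    6.8] rect [433.4 -94.5] [ 81.9 358. ] 5.5
blue 245 [288. 184.] mean [446.1   2.2  15.3] rect [425.7  36.8] [ 43.6 125.1] 30.4
stack [461.50264773 199.60133268  92.67630125] tin [634.93320542  -4.60425387  76.42532019] chisel [590.39831937  31.5583781   14.98248293] [586.60769959 -18.98176075  14.76834002]
plate 561 mean [464.4 231.8  15.8] rect [469.  217.5] [ 69.8 130.2] 21.1
brk 369 mean [466.7 204.5  31.9] rect [469.2 211.2] [ 67.1 103. ] 27.4
nut 280 mean [466.4 196.6  49.6] rect [469.3 198.1] [60.2 54.3] 62.3
socket 156 mean [470.3 196.6  91.3] rect [470.1 196.7] [29.7 29.5] 87.5
all 1386 mean [466.  212.9  36.1] rect [469.  217.4] [ 71.4 130.9] 21.9
(array([   2, 1125,  925,   14,  166,  378,   13,   54,  298,   17,    5,
        151,  124,    5,
[... 702 characters left out ...]
7  14.8] rect [469.8 214.3] [ 68.8 132.2] 20.9
brk 228 mean [484.9 180.1  31.1] rect [472.7 210.7] [ 65.7 103.8] 23.1
nut 209 mean [473.4 186.6  48.2] rect [472.2 193.2] [54.9 54.8] 28.8
socket 127 mean [472.9 192.3  88.9] rect [471.8 193.8] [30.7 30.6] 72.1
all 951 mean [479.8 187.9  40.6] rect [469.8 214.2] [ 70.5 132.1] 21.6
(array([   4, 1223,  200,   33,  163,   86,   32,   85,  122,   23,   33,
        154,   29,   21,   14,   14,   12,   19,   21,   35,   71,    0,
          0]), array([-10,  -5,   0,   5,  10,  15,  20,  25,  30,  35,  40,  45,  50,
        55,  60,  65,  70,  75,  80,  85,  90,  95, 100, 105]))
[[-0.001  0.23   0.973]
 [-0.002  0.973 -0.23 ]
 [-1.    -0.002 -0.   ]]
```

View pics/c1.png

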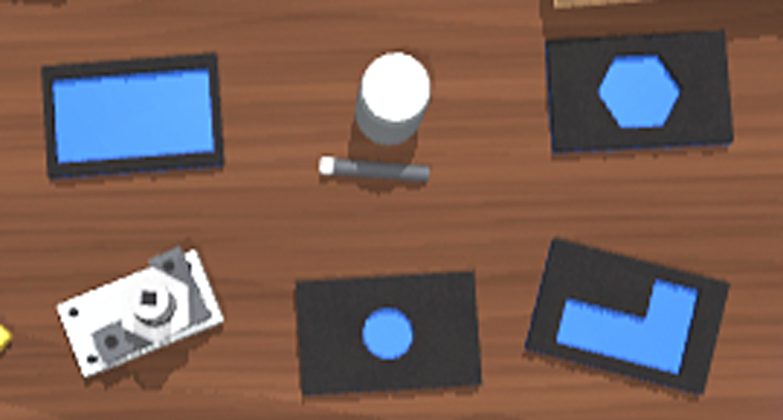

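The top crop confirms the layout. The bracket's long leg is on the -x side with its corner towards -y, so its yaw is about 24°. I'll move over the stack for a close look.

Emit:
move_arm:
  deltas:
    - [[0,-60,40],9]
    - [[0,-100,85],18]
    - [[0,-140,130],27]
    - [[0,-180,180],36]
    - [[0,-210,230],45]
    - [[0,-240,280],53]
    - [[0,-260,320],53]
    - [[0,-280,365],53]
    - [[0,-300,412],53]
    - [[0,-300,412],53]
    - [[0,-300,412],53]
    - [[0,-300,412],53]
  jaw: 1

```text
time: 1.6
tool_pos: [468.9, 197.6, 230.6]
tcp_rot: [-57.4, 89.9, -123.6]
ft_force: [0.6, 0.2, 0.3]
finger_gap: 85.4
```

```bash
python3 - <<'E'
from h import *
s=r.sense(); p,d=r.snapshot("wrist"); np.savez("w0.npz",p=p,d=d)
print(s["tool_pos"],rot(s["tcp_rot"]).round(3).tolist(),s["joint_pos"].round(1))
cv2.imwrite("pics/w0.png",p[:,:,::-1])
W=cloudw(d,s); z=W[...,2]; near=np.hypot(W[...,0]-469,W[...,1]-212)<85
print("table",np.median(z[near&(z<6)]))
for lo,hi,nm in((12,20,"plate"),(28,36,"brk"),(46,54,"nut"),(86,100,"socket"),(10,100,"all")): rect(W,near&(z>lo)&(z<hi),nm)
# inserts, refined
for n in("top","scene"):
    a=np.load(n+"0.npz"); W=cloud(n,a["d"]); h=cv2.cvtColor(a["p"],cv2.COLOR_RGB2HSV)
    b=cv2.inRange(h,(98,140,90),(118,255,255))>0; dark=h[...,2]<75
    for nm,c in dict(plate=(645,220),socket=(447,0),bracket=(447,-215),nut=(656,-226)).items():
        nr=np.hypot(W[...,0]-c[0],W[...,1]-c[1])<100
        m=(b&nr&(W[...,2]<9)&(W[...,2]>-1)).astype(np.uint8)
        m=cv2.morphologyEx(m,cv2.MORPH_OPEN,np.ones((2,2)))>0
        rect(W,m,n+" "+nm+" cut")
        m=((dark)&nr&(W[...,2]<14)&(W[...,2]>7)).astype(np.uint8)
        m=cv2.morphologyEx(m,cv2.MORPH_OPEN,np.ones((3,3)))
        k,L,st,_=cv2.connectedComponentsWithStats(m); rect(W,L==1+np.argmax(st[1:,4]),"  slab")
E
```

```text
[468.90693404 197.59428487 230.62407345] [[-0.001, 0.915, 0.403], [-0.001, 0.403, -0.915], [-1.0, -0.002, 0.001]] [17.1 -6.7 99.5 -0.1 87.2 -6.7]
table -0.009916992420443194
plate 2283 mean [465.9 247.5  15.9] rect [470.5 218.4] [ 68.9 131.4] 21.0
brk 1318 mean [465.1 215.7  32. ] rect [471.4 212.3] [ 68.1 102.7] 25.4
nut 1116 mean [466.3 207.2  50.1] rect [468.  203.9] [55.2 54.2] 31.8
socket 796 mean [471.9 199.5  92. ] rect [472.1 199.1] [31.  31.3] 9.8
all 5777 mean [466.7 224.3  38.8] rect [469.7 218.3] [ 70.2 132.4] 22.8
top plate cut 1528 mean [641.5 218.9  11.3] rect [524.6 191.8] [342.4 149. ] 13.4
  slab 89 mean [602.7 180.6  10.6] rect [602.5 181.9] [10.5 56.7] 1.0
top socket cut 226 mean [ 4.427e+02 -1.000e-01  1.640e+01] rect [423.8  35. ] [ 42.1 125. ] 28.7
  slab 2008 mean [446.4   1.   10.7] rect [446.4   1.2] [ 98.  155.5] 2.1
top bracket cut 892 mean [ 442.9 -215.3    7.1] rect [430.9 -94.7] [ 79.9 357.3] 5.1
  slab 883 mean [ 480.1 -175.7   10.5] rect [ 462.  -186.1] [114.   99.7] 74.1
top nut cut 532 mean [ 653.9 -229.6    4.1] rect [ 653.2 -228.8] [71.7 62.7] 28.8
  slab 1693 mean [ 654.8 -225.3   10.6] rect [ 654.8 -225.6] [101.1 156.7] 1.4
scene plate cut 1259 mean [648.8 218.2   6.5] rect [664.5 -49.8] [ 78.2 687. ] 3.5
  slab 43 mean [604.2 159.1   9.7] rect [603.9 159.4] [ 9.2 40.7] 10.2
scene socket cut 213 mean [450.8  -2.6  10.5] rect [ 574.8 -189.2] [ 41.4 500.5] 33.5
  slab 1739 mean [448.2  -9.1   9.6] rect [446.5  -1.7] [ 97.8 154.8] 2.5
scene bracket cut 1285 mean [ 449.5 -217.3    7.8] rect [ 581.8 -265.5] [112.7 362. ] 66.1
  slab 1665 mean [ 470.2 -211.1    9.8] rect [ 457.5 -208.2] [153.4  99. ] 73.9
scene nut cut 1039 mean [ 657.3 -226.2    5.2] rect [ 670.6 -294. ] [ 68.6 209.6] 11.1
  slab 1908 mean [ 649.8 -199.     9.8] rect [ 655.8 -218.7] [ 98.9 137.5] 1.6
```

View pics/w0.png

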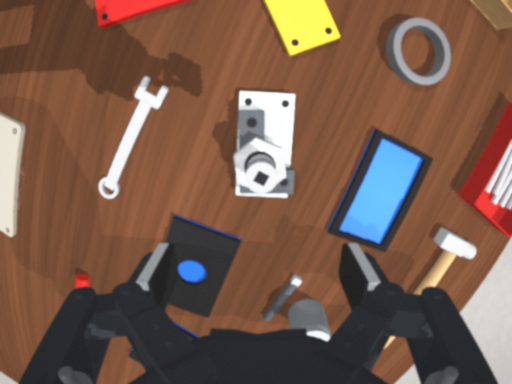

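The wrist view shows the stack upright with its socket at about (262,170). The plate's long axis runs along image columns, and the plate insert is at (382,190). I'll grasp the socket now.

Emit:
move_arm:
  deltas:
    - [[40,3.5,0],0]
    - [[80,3.5,0],0]
    - [[115,3.5,0],0]
    - [[145,3.5,0],0]
    - [[165,3.5,0],0]
    - [[165,3.5,0],0]
    - [[165,3.5,0],0]

```text
time: 2.52
tool_pos: [472.4, 199.5, 66.9]
tcp_rot: [6.6, 89.9, -59.6]
ft_force: [-0.2, -0.5, 0.9]
finger_gap: 84.9
```

Emit:
move_arm:
  deltas:
    - [[0,0,0],0]
    - [[0,0,0],0]
    - [[0,0,0],0]
    - [[0,0,0],0]
    - [[0,0,0],0]
    - [[0,0,0],0]
    - [[0,0,0],0]
    - [[0,0,0],0]
  jaw: -1
  squeeze: 40

```text
time: 3.52
tool_pos: [472.9, 199.6, 67.6]
tcp_rot: [40.4, 89.9, -25.7]
ft_force: [-1.2, -0.8, 5.5]
finger_gap: 30.7
```

Emit:
move_arm:
  deltas:
    - [[-5,0,0],0]
    - [[-25,0,0],0]
    - [[-60,0,0],0]
    - [[-100,-5,10],0]
    - [[-140,-30,45],0]
    - [[-160,-55,90],0]
    - [[-160,-80,130],0]
    - [[-160,-104,172],0]
    - [[-160,-104,172],0]
    - [[-160,-104,172],0]
    - [[-160,-104,172],0]

```text
time: 4.9
tool_pos: [447.0, 1.4, 227.5]
tcp_rot: [49.5, 89.9, -16.6]
ft_force: [-0.6, 0.3, -1.4]
finger_gap: 30.9
```

```bash
cat >> h.py <<'E'
def look(name,cs,R=110,view=True):
    s=r.sense(); p,d=r.snapshot("wrist"); M=rot(s["tcp_rot"])
    print("tcp",s["tool_pos"].round(1),"jaw deg",np.degrees(np.arctan2(M[1,1],M[0,1])).round(2),"down",M[:,0].round(4),"F",s["ft_force"].round(1),"gap",round(s["finger_gap"],1))
    np.savez(name+".npz",p=p,d=d); cv2.imwrite(f"pics/{name}.png",p[:,:,::-1])
    W=cloudw(d,s); z=W[...,2]; h=cv2.cvtColor(p,cv2.COLOR_RGB2HSV)
    b=cv2.inRange(h,(98,140,90),(118,255,255))>0
    for c in cs:
        nr=(np.hypot(W[...,0]-c[0],W[...,1]-c[1])<R)&(d>0)
        if (nr&b).sum()>50: rect(W,nr&b&(z>-2)&(z<9),"cut")
        m=((h[...,2]<75)&nr&(z<14)&(z>8)).astype(np.uint8); m=cv2.morphologyEx(m,cv2.MORPH_OPEN,np.ones((3,3)))
        k,L,st,_=cv2.connectedComponentsWithStats(m)
        if k>1: rect(W,L==1+np.argmax(st[1:,4]),"slab")
    return s,M,W,p,d,h
def go(s,M,xyz):
    print("delta for",xyz,":",(M.T@(np.array(xyz)-s["tool_pos"])).round(1))
E
python3 - <<'E'
from h import *
s,M,W,p,d,h=look("w1",[(446.5,0),(447,-210)])
go(s,M,(446.5,0,25))
E
```

```text
tcp [447.    1.4 227.5] jaw deg 23.93 down [ 1.1e-03 -3.0e-04 -1.0e+00] F [-0.6  0.3 -1.4] gap 30.9
cut 941 mean [447.2   1.3   4.2] rect [447.4   1. ] [43.  42.4] 24.5
slab 7831 mean [444.8   8.9  11. ] rect [446.6   2.8] [ 97.8 154. ] 2.1
slab 221 mean [ 416.3 -186.3   11.1] rect [ 416.9 -187.3] [66.  12.5] 73.7
delta for (446.5, 0, 25) : [202.5  -1.2   0.9]
```

View pics/w1.png

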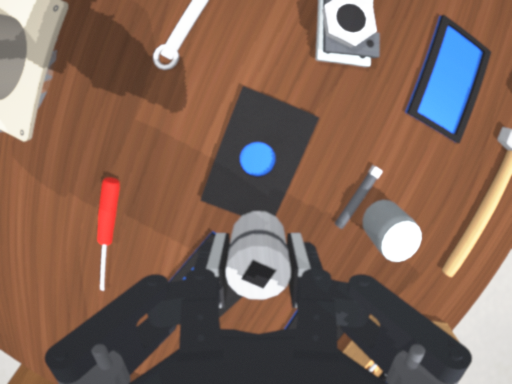

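The socket is held upright and the round cut-out is nearly under the TCP. I'll lower it now, finishing slowly.

Emit:
move_arm:
  deltas:
    - [[50,0,0],0]
    - [[100,0,0],0]
    - [[150,0,0],0]
    - [[180,0,0],0]
    - [[195,0,0],0]
    - [[200,0,0],0]
    - [[203,0,0],0]
    - [[205,0,0],0]
    - [[205,0,0],0]

```text
time: 6.08
tool_pos: [447.9, 1.2, 23.2]
tcp_rot: [51.8, 89.9, -14.2]
ft_force: [-0.7, 0.3, -1.0]
finger_gap: 30.7
```

Emit:
move_arm:
  deltas:
    - [[1,0,0],0]
    - [[2,0,0],0]
    - [[2,0,0],0]

```text
time: 6.45
tool_pos: [448.3, 1.1, 21.6]
tcp_rot: [52.8, 89.8, -13.3]
ft_force: [-1.5, -0.6, 2.7]
finger_gap: 31.2
```

Emit:
move_arm:
  deltas:
    - [[0.5,0,0],0]
    - [[0.5,0,0],0]
    - [[0.5,0,0],0]
    - [[0.5,0,0],0]
    - [[0.5,0,0],0]
    - [[0.5,0,0],0]
  jaw: 1

```text
time: 7.2
tool_pos: [448.3, 1.1, 21.1]
tcp_rot: [52.6, 89.8, -13.5]
ft_force: [-0.7, -0.5, -0.7]
finger_gap: 85.4
```

Emit:
move_arm:
  deltas:
    - [[-20,0,0],0]
    - [[-50,0,0],0]
    - [[-90,0,0],0]
    - [[-140,0,0],0]
    - [[-190,20,-40],0]
    - [[-210,50,-90],0]
    - [[-210,80,-135],0]
    - [[-210,104,-170],0]
    - [[-210,104,-170],0]
    - [[-210,104,-170],0]

```text
time: 8.45
tool_pos: [473.4, 198.6, 230.7]
tcp_rot: [36.3, 89.8, -29.7]
ft_force: [-0.2, -1.0, -0.1]
finger_gap: 85.5
```

```bash
python3 - <<'E'
from h import *
s,M,W,p,d,h=look("w2",[])
z=W[...,2]; near=(np.hypot(W[...,0]-469,W[...,1]-212)<85)&(d>0)
for lo,hi,nm in((12,20,"plate"),(28,36,"brk"),(46,54,"nut")): rect(W,near&(z>lo)&(z<hi),nm)
m=(near&(z>46)&(z<54)).astype(np.uint8); q=W[m>0][:,:2]
c=np.array(cv2.minEnclosingCircle(q.astype(np.float32))[0]); print("nut circ",cv2.minEnclosingCircle(q.astype(np.float32)))
# support widths of nut by direction
for a in range(-6,60,6):
    t=q@[np.cos(np.radians(a)),np.sin(np.radians(a))]; t2=q@[np.cos(np.radians(a+60)),np.sin(np.radians(a+60))];t3=q@[np.cos(np.radians(a+120)),np.sin(np.radians(a+120))]
    print(a,[round(np.ptp(np.percentile(x,[.3,99.7])),1) for x in(t,t2,t3)],end=" ")
near=(np.hypot(W[...,0]-447,W[...,1]-1)<50)&(d>0); rect(W,near&(z>35)&(z<60),"socket placed")
v=p[60:260,160:360]; cv2.imwrite("pics/w2c.png",cv2.resize(v,None,fx=2.5,fy=2.5)[:,:,::-1])
E
```

```text
tcp [473.4 198.6 230.7] jaw deg 23.98 down [ 0.0024 -0.0014 -1.    ] F [-0.2 -1.  -0.1] gap 85.5
plate 2314 mean [465.9 247.8  15.9] rect [469.  218.1] [ 66.4 131.3] 20.7
brk 1331 mean [466.7 212.8  32.1] rect [473.  212.5] [ 67.4 100. ] 23.7
nut 2042 mean [470.5 200.4  50.2] rect [470.4 200.1] [55.1 63. ] 31.4
nut circ ((470.4524230957031, 200.14273071289062), 31.51544952392578)
-6 [np.float64(58.1), np.float64(59.4), np.float64(59.1)] 0 [np.float64(58.4), np.float64(59.7), np.float64(60.0)] 6 [np.float64(58.3), np.float64(59.6), np.float64(60.2)] 12 [np.float64(57.9), np.float64(59.1), np.float64(59.5)] 18 [np.float64(57.0), np.float64(58.4), np.float64(58.2)] 24 [np.float64(55.7), np.float64(56.8), np.float64(56.9)] 30 [np.float64(54.3), np.float64(55.4), np.float64(55.2)] 36 [np.float64(55.2), np.float64(55.8), np.float64(54.9)] 42 [np.float64(57.0), np.float64(57.5), np.float64(56.6)] 48 [np.float64(58.4), np.float64(58.7), np.float64(57.5)] 54 [np.float64(59.4), np.float64(59.1), np.float64(58.1)] socket placed 377 mean [450.2   5.4  44.7] rect [451.1   2.3] [28.6 33.1] 2.9
```

View pics/w2.png

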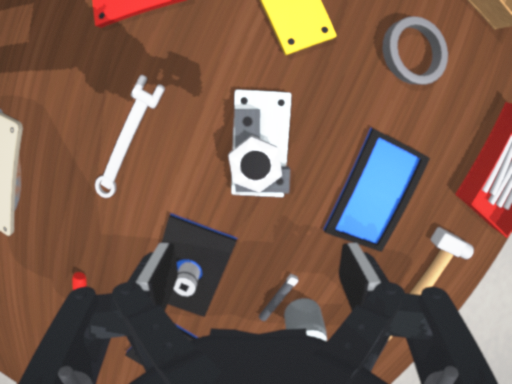

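The socket stands in its cut-out. The nut is centred at (470.4,200.2) with flats at 32°, so I'll turn 8° back and descend.

Emit:
move_arm:
  deltas:
    - [[40,-2.4,-3.2],-4]
    - [[80,-2.4,-3.2],-8]
    - [[120,-2.4,-3.2],-8]
    - [[160,-2.4,-3.2],-8]
    - [[180,-2.4,-3.2],-8]
    - [[190,-2.4,-3.2],-8]
    - [[194,-2.4,-3.2],-8]
    - [[194,-2.4,-3.2],-8]
    - [[194,-2.4,-3.2],-8]

```text
time: 9.62
tool_pos: [471.4, 200.0, 37.9]
tcp_rot: [48.6, 89.8, -9.5]
ft_force: [0.7, -0.2, 1.0]
finger_gap: 85.1
```

Emit:
move_arm:
  deltas:
    - [[0,0,0],0]
    - [[0,0,0],0]
    - [[0,0,0],0]
    - [[0,0,0],0]
    - [[0,0,0],0]
    - [[0,0,0],0]
    - [[0,0,0],0]
  jaw: -1
  squeeze: 50

```text
time: 10.5
tool_pos: [472.1, 200.3, 38.9]
tcp_rot: [55.3, 89.7, -2.8]
ft_force: [-2.5, -0.7, 6.1]
finger_gap: 53.7
```

```bash
python3 - <<'E'
from h import *
s,M,W,p,d,h=look("w3",[])
go(s,M,(655,-226,s["tool_pos"][2]+180))
a=np.load("top0.npz"); T=cloud("top",a["d"]); z=T[...,2]
m=(T[...,1]>-310)&(T[...,1]<-150)&(T[...,0]>640)&(T[...,0]<850)&(z>20)&(a["d"]>0); q=T[m]
print("box near nut insert: min x",np.percentile(q[:,0],[0,1,5]),"max z",q[:,2].max())
v=p[100:384,100:420]; cv2.imwrite("pics/w3c.png",cv2.resize(v,None,fx=2,fy=2)[:,:,::-1])
E
```

```text
tcp [472.1 200.3  38.9] jaw deg 31.93 down [ 5.8e-03 -3.0e-04 -1.0e+00] F [-2.5 -0.7  6.1] gap 53.7
delta for (655, -226, np.float64(218.91764670710955)) : [-178.8  -69.4  459.1]
box near nut insert: min x [733.63255152 735.19780569 736.22399326] max z 77.94061798282712
```

View pics/w3c.png

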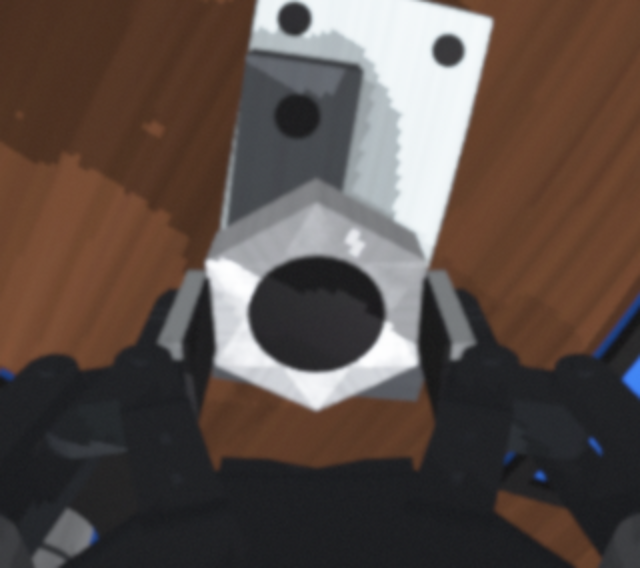

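The nut is held squarely on its flats. I'll lift it and carry it across at height.

Emit:
move_arm:
  deltas:
    - [[-5,0,0],0]
    - [[-25,0,0],0]
    - [[-60,0,0],0]
    - [[-110,0,0],0]
    - [[-150,-10,50],0]
    - [[-180,-18,110],0]
    - [[-180,-26,170],0]
    - [[-180,-35,230],0]
    - [[-180,-44,290],0]
    - [[-180,-53,350],0]
    - [[-180,-61,410],0]
    - [[-180,-69,459],0]

```text
time: 12.05
tool_pos: [655.4, -227.9, 219.5]
tcp_rot: [58.0, 89.7, -0.1]
ft_force: [1.1, 0.6, -3.1]
finger_gap: 53.4
```

Emit:
move_arm:
  deltas:
    - [[0,0,0],0]
    - [[0,0,0],0]
    - [[0,0,0],0]

```text
time: 12.42
tool_pos: [655.3, -226.7, 219.6]
tcp_rot: [62.5, 89.7, 4.4]
ft_force: [0.7, 1.0, -1.9]
finger_gap: 53.1
```

```bash
python3 - <<'E'
from h import *
s,M,W,p,d,h=look("w4",[(655,-226)]); print(s["joint_pos"].round(1),M.round(4).tolist())
E
```

```text
tcp [ 655.3 -226.7  219.6] jaw deg 31.95 down [ 4.8e-03  4.0e-04 -1.0e+00] F [ 0.7  1.  -1.9] gap 53.1
cut 2377 mean [ 656.8 -225.     4.2] rect [ 656.9 -225.1] [64.5 74.1] 1.6
slab 5998 mean [ 650.3 -208.    11. ] rect [ 656.7 -224.3] [ 99.9 154.2] 1.5
[-23.4  22.   69.5   0.1  88.3 -55.3] [[0.0048, 0.8485, 0.5291], [0.0004, 0.5291, -0.8486], [-1.0, 0.0043, 0.0022]]
```

View pics/w4.png

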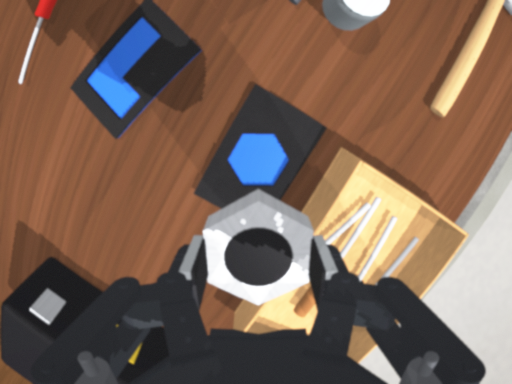

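The hexagonal cut-out is centred at (656.9,-225.1) with flats at 1.6°. I'll turn +30° to match it and lower.

Emit:
move_arm:
  deltas:
    - [[20,1.5,-0.5],10]
    - [[60,1.5,-0.5],20]
    - [[110,1.5,-0.5],30]
    - [[150,1.5,-0.5],30.4]
    - [[180,1.5,-0.5],30.4]
    - [[195,1.5,-0.5],30.4]
    - [[202,1.5,-0.5],30.4]
    - [[205,1.5,-0.5],30.4]
    - [[206,1.5,-0.5],30.4]
    - [[206,1.5,-0.5],30.4]
    - [[206,1.5,-0.5],30.4]

```text
time: 13.85
tool_pos: [657.8, -225.6, 14.5]
tcp_rot: [85.8, 89.7, -2.7]
ft_force: [0.6, -0.4, -2.6]
finger_gap: 53.4
```

Emit:
move_arm:
  deltas:
    - [[1.5,0,0],0]
    - [[3,0,0],0]
    - [[3,0,0],0]

```text
time: 14.22
tool_pos: [657.6, -225.4, 11.2]
tcp_rot: [88.3, 89.7, -0.2]
ft_force: [-1.5, 0.4, -2.8]
finger_gap: 53.3
```

Emit:
move_arm:
  deltas:
    - [[1,0,0],0]
    - [[1.5,0,0],0]
    - [[1.5,0,0],0]

```text
time: 14.6
tool_pos: [658.0, -225.6, 11.0]
tcp_rot: [84.8, 89.6, -3.6]
ft_force: [-3.7, 0.7, 6.0]
finger_gap: 53.4
```

Contact is felt, so the nut is on the floor. I'll release it, rise and look.

Emit:
move_arm:
  deltas:
    - [[0,0,0],0]
    - [[0,0,0],0]
    - [[0,0,0],0]
    - [[0,0,0],0]
    - [[0,0,0],0]
  jaw: 1

```text
time: 15.22
tool_pos: [658.0, -225.6, 10.9]
tcp_rot: [85.3, 89.7, -3.1]
ft_force: [-0.0, -0.2, -0.1]
finger_gap: 85.4
```

Emit:
move_arm:
  deltas:
    - [[-10,0,0],0]
    - [[-40,0,0],0]
    - [[-90,0,0],0]
    - [[-140,0,0],0]
    - [[-190,0,0],0]
    - [[-220,0,0],0]
    - [[-220,0,0],0]
    - [[-220,0,0],0]

```text
time: 16.23
tool_pos: [656.2, -225.4, 230.2]
tcp_rot: [88.8, 89.7, 0.4]
ft_force: [0.5, 0.5, -0.1]
finger_gap: 85.4
```

```bash
python3 - <<'E'
from h import *
s,M,W,p,d,h=look("w5",[(656,-225),(447,-212)]); print(M.round(4).tolist())
z=W[...,2]; near=(np.hypot(W[...,0]-656,W[...,1]+225)<60)&(d>0)
rect(W,near&(z>18)&(z<28),"nut placed"); go(s,M,(455,215,s["tool_pos"][2]))
E
```

```text
tcp [ 656.2 -225.4  230.2] jaw deg 1.56 down [ 0.0052  0.     -1.    ] F [ 0.5  0.5 -0.1] gap 85.4
cut 272 mean [ 642.5 -209.8    4.1] rect [ 648.2 -213. ] [74.3 35.8] 32.4
slab 6807 mean [ 657.  -219.4   11. ] rect [ 656.8 -224.4] [ 99.5 153.7] 1.5
cut 2437 mean [ 445.  -211.7    4. ] rect [ 462.6 -208.1] [110.3  88.9] 73.7
slab 4339 mean [ 469.  -195.6   10.8] rect [ 457.9 -204.8] [154.3 101.6] 73.8
[[0.0052, 0.9996, 0.0272], [0.0, 0.0272, -0.9996], [-1.0, 0.0052, 0.0001]]
nut placed 1760 mean [ 658.3 -224.3   22.2] rect [ 658.5 -225. ] [54.1 63.5] 0.3
delta for (455, 215, np.float64(230.15024891981543)) : [  -1.  -189.2 -445.7]
```

The nut is seated with its top at 22 mm. I'll go back over the stack for the bracket.

Emit:
move_arm:
  deltas:
    - [[0,-15,-40],-8]
    - [[0,-35,-85],-16]
    - [[0,-55,-130],-22]
    - [[0,-75,-175],-22.4]
    - [[0,-95,-220],-22.4]
    - [[0,-112,-265],-22.4]
    - [[0,-130,-310],-22.4]
    - [[0,-150,-355],-22.4]
    - [[0,-170,-400],-22.4]
    - [[0,-189,-446],-22.4]
    - [[0,-189,-446],-22.4]
    - [[0,-189,-446],-22.4]

```text
time: 17.77
tool_pos: [454.2, 215.1, 227.4]
tcp_rot: [50.9, 89.9, -15.1]
ft_force: [0.3, 0.0, -0.5]
finger_gap: 85.8
```

```bash
cat >> h.py <<'E'
from scipy.optimize import minimize
from scipy.ndimage import distance_transform_edt
def fit(q,poly,x0):
    "fit polygon outline (mm) to a point set q by overlap of point cloud: max points inside minus empty area"
    C=np.array(poly,float)
    g=np.stack(np.meshgrid(np.arange(-60,60,1.5),np.arange(-75,75,1.5)),-1).reshape(-1,2)
    from scipy.spatial import cKDTree
    K=cKDTree(q)
    ins=np.array([cv2.pointPolygonTest(C.astype(np.float32).reshape(-1,1,2),tuple(map(float,x)),False)>=0 for x in g]); g=g[ins]
    def cost(v):
        a=np.radians(v[2]); R=np.array([[np.cos(a),-np.sin(a)],[np.sin(a),np.cos(a)]])
        b=(q-v[:2])@R; out=np.array([max(0,-cv2.pointPolygonTest(C.astype(np.float32).reshape(-1,1,2),(float(x[0]),float(x[1])),True)) for x in b])
        e=K.query(g@R.T+v[:2])[0]; e=np.clip(e-1.2,0,6)
        return np.mean(np.clip(out,0,6)**2)+np.mean(e**2)
    o=minimize(cost,x0,method="Nelder-Mead",options=dict(initial_simplex=np.array([x0]+[np.add(x0,d) for d in((5,0,0),(0,5,0),(0,0,5))])))
    return o.x.round(2),round(o.fun,3)
L=[(-33,-50),(33,-50),(33,-20),(-3,-20),(-3,50),(-33,50)]
LC=[(-38,-55),(38,-55),(38,-15),(2,-15),(2,55),(-38,55)]
E
python3 - <<'E'
from h import *
s,M,W,p,d,h=look("w6",[]); print(M.round(4).tolist())
z=W[...,2]; near=(np.hypot(W[...,0]-469,W[...,1]-212)<85)&(d>0)
for lo,hi,nm in((12,20,"plate"),(28,36,"brk")): rect(W,near&(z>lo)&(z<hi),nm)
f=fit(W[near&(z>28)&(z<36)][:,:2],L,[471,212,24]); print("bracket",f)
x,y,a=f[0]; a=np.radians(a); ux=np.array([np.cos(a),np.sin(a)]); uy=np.array([-np.sin(a),np.cos(a)])
g=np.array([x,y])-18*ux-4*uy; print("grip",g); go(s,M,(*g,27))
rect(W,near&(z>12)&(z<100),"all")
E
```

```text
tcp [454.2 215.1 227.4] jaw deg 24.01 down [ 1.7e-03 -5.0e-04 -1.0e+00] F [ 0.3  0.  -0.5] gap 85.8
[[0.0017, 0.9135, 0.4068], [-0.0005, 0.4068, -0.9135], [-1.0, 0.0014, 0.0011]]
plate 2692 mean [468.5 241.7  16. ] rect [469.9 219.1] [ 69.3 130. ] 21.0
brk 2795 mean [466.6 203.8  32. ] rect [473.4 214. ] [ 66.5 100.4] 23.2
bracket (array([473.23, 214.04,  23.21]), np.float64(0.0))
grip [458.26321104 203.26989191]
delta for (np.float64(458.2632110422727), np.float64(203.26989190885945), 27) : [200.4  -1.4  12.2]
all 5566 mean [467.7 222.3  24.2] rect [470.6 219.4] [ 70.9 130. ] 21.0
```

View pics/w6.png

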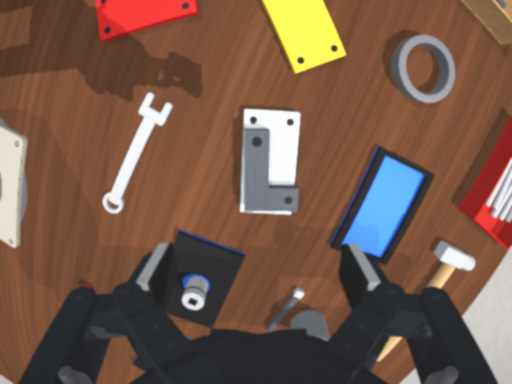

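The bracket lies on the plate with its L clearly visible. The fit is (473.2,214.0) at 23.2°. I'll grip the long leg.

Emit:
move_arm:
  deltas:
    - [[40,-1.3,10.2],0.8]
    - [[80,-1.3,10.2],0.8]
    - [[120,-1.3,10.2],0.8]
    - [[160,-1.3,10.2],0.8]
    - [[185,-1.3,10.2],0.8]
    - [[197,-1.3,10.2],0.8]
    - [[203,-1.3,10.2],0.8]
    - [[203,-1.3,10.2],0.8]
    - [[203,-1.3,10.2],0.8]

```text
time: 18.95
tool_pos: [459.0, 205.0, 25.8]
tcp_rot: [71.3, 89.8, 4.5]
ft_force: [-0.4, 1.1, -0.8]
finger_gap: 85.3
```

Emit:
move_arm:
  deltas:
    - [[0,0,0],0]
    - [[0,0,0],0]
    - [[0,0,0],0]
    - [[0,0,0],0]
    - [[0,0,0],0]
    - [[0,0,0],0]
    - [[0,0,0],0]
    - [[0,0,0],0]
  jaw: -1
  squeeze: 60

```text
time: 19.95
tool_pos: [459.4, 205.2, 26.4]
tcp_rot: [74.0, 89.7, 7.1]
ft_force: [-0.8, -0.7, 6.2]
finger_gap: 27.7
```

Emit:
move_arm:
  deltas:
    - [[-2,0,0],0]
    - [[-6,0,0],0]
    - [[-12,0,0],0]
    - [[-12,0,0],0]
    - [[-12,0,0],0]

```text
time: 20.58
tool_pos: [459.3, 205.2, 38.4]
tcp_rot: [74.3, 89.7, 7.5]
ft_force: [0.2, -0.2, -1.8]
finger_gap: 27.3
```

```bash
python3 - <<'E'
from h import *
s,M,W,p,d,h=look("w7",[]); go(s,M,(446,-210,s["tool_pos"][2]+190))
v=p[100:384,100:420]; cv2.imwrite("pics/w7c.png",cv2.resize(v,None,fx=2,fy=2)[:,:,::-1])
E
```

```text
tcp [459.3 205.2  38.4] jaw deg 23.14 down [ 4.8e-03  6.0e-04 -1.0e+00] F [ 0.2 -0.2 -1.8] gap 27.3
delta for (446, -210, np.float64(228.3561595710231)) : [-190.3 -174.5  376.8]
```

View pics/w7c.png

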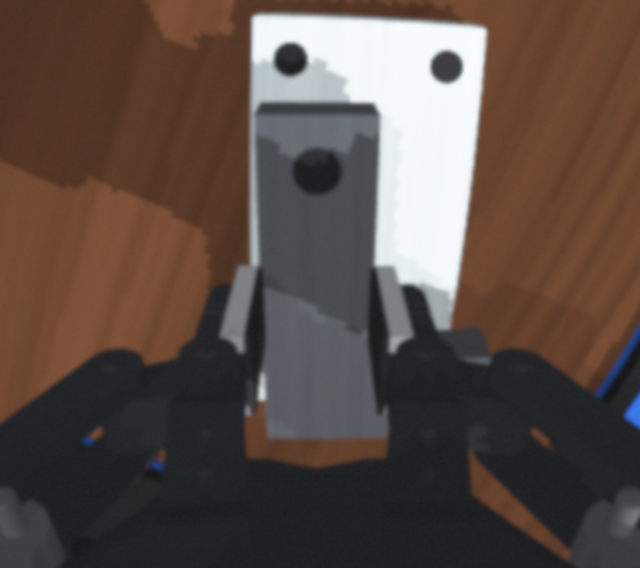

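The bracket lifts level. I'll carry it to a spot beside its insert so it doesn't hide the cut-out, turning on the way.

Emit:
move_arm:
  deltas:
    - [[-30,0,0],0]
    - [[-80,0,0],0]
    - [[-130,0,10],0]
    - [[-170,-15,50],5]
    - [[-190,-30,95],10]
    - [[-190,-45,140],16]
    - [[-190,-57,185],22]
    - [[-190,-70,235],28]
    - [[-190,-82,285],34]
    - [[-190,-95,335],39.3]
    - [[-190,-107,380],39.3]
    - [[-190,-116,419],39.3]

```text
time: 22.12
tool_pos: [516.1, -227.7, 227.9]
tcp_rot: [116.3, 89.8, 10.1]
ft_force: [0.4, -0.5, -2.0]
finger_gap: 27.8
```

Emit:
move_arm:
  deltas:
    - [[0,0,0],0]
    - [[0,0,0],0]
    - [[0,0,0],0]

```text
time: 22.5
tool_pos: [516.1, -226.5, 227.7]
tcp_rot: [123.7, 89.8, 17.6]
ft_force: [-0.8, -0.1, -1.5]
finger_gap: 27.6
```

```bash
python3 - <<'E'
from h import *
s,M,W,p,d,h=look("w8",[(457,-206)]); print(M.round(4).tolist())
z=W[...,2]; b=cv2.inRange(h,(98,140,90),(118,255,255))>0
nr=(np.hypot(W[...,0]-457,W[...,1]+206)<100)&(d>0)&b&(z<9)&(z>-2)
x,y,a=fit(W[nr][:,:2],LC,[457,-206,-16])[0]; print("bracket cut",x,y,a)
a=np.radians(a); ux=np.array([np.cos(a),np.sin(a)]); uy=np.array([-np.sin(a),np.cos(a)])
g=np.array([x,y])-18*ux-2*uy; print("tcp goal",g); go(s,M,(*g,13))
# held bracket in tool coordinates (points 0-30 mm around tip height)
c=(d>0)&(W[...,2]>s["tool_pos"][2]-5)&(W[...,2]<s["tool_pos"][2]+9)
T=(W-s["tool_pos"])@M; c&=(abs(T[...,1])<60)&(abs(T[...,2])<75)&(T[...,0]>-9)&(T[...,0]<-4)
q=T[c]; print(len(q),np.percentile(q,[1,50,99],axis=0).round(1).tolist())
E
```

```text
tcp [ 516.1 -226.5  227.7] jaw deg -16.15 down [ 0.0039  0.0012 -1.    ] F [-0.8 -0.1 -1.5] gap 27.6
cut 3035 mean [ 442.6 -206.6    4. ] rect [ 450.1 -203.6] [109.6  62.1] 74.3
slab 4329 mean [ 464.  -187.2   10.9] rect [ 457.3 -204.9] [152.4  98.3] 73.7
[[0.0039, 0.9605, -0.2781], [0.0012, -0.2781, -0.9605], [-1.0, 0.0034, -0.0023]]
bracket cut 453.94 -205.56 -21.89
tcp goal [ 436.49212423 -200.70493758]
delta for (np.float64(436.49212423067894), np.float64(-200.70493757626753), 13) : [214.4 -84.3  -2.2]
9460 [[-7.4, -14.7, -52.3], [-5.6, 0.7, -12.4], [-4.3, 20.5, 45.8]]
```

View pics/w8.png

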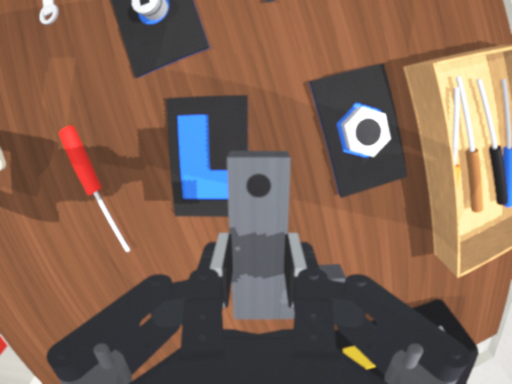

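The occluded end skews that fit, so I'll use the visible edges instead.

```bash
python3 - <<'E'
from h import *
s=r.sense(); M=rot(s["tcp_rot"])
a=np.load("w8.npz"); p,d=a["p"],a["d"]; W=cloudw(d,s); z=W[...,2]; h=cv2.cvtColor(p,cv2.COLOR_RGB2HSV)
b=cv2.inRange(h,(98,140,90),(118,255,255))>0
m=(np.hypot(W[...,0]-457,W[...,1]+206)<100)&(d>0)&b&(z<9)&(z>-2); q=W[m][:,:2]
for yaw in(-17.5,-17,-16.5,-16,-15.5,-15):
    t=np.radians(yaw); R=np.array([[np.cos(t),-np.sin(t)],[np.sin(t),np.cos(t)]]); o=np.array([457,-206]); e=(q-o)@R
    leg=e[(e[:,1]>-10)&(e[:,1]<50)]; sl=[]
    # edge straightness: left edge spread
    bins=[leg[(leg[:,1]>k)&(leg[:,1]<k+6),0] for k in range(-10,48,6)]
    l=[np.percentile(x,1) for x in bins]; rr=[np.percentile(x,99) for x in bins]
    k=np.arange(len(l)); ymax=np.percentile(e[(e[:,0]<-5),1],99.7); ymin=np.percentile(e[(e[:,0]<0),1],.3)
    cx=(np.median(l)+38+np.median(rr)-2)/2; cy=(ymax-55+ymin+55)/2
    print(yaw,"slopeL %.2f slopeR %.2f"%(np.polyfit(k,l,1)[0],np.polyfit(k,rr,1)[0]),"L,R",round(np.median(l),1),round(np.median(rr),1),"y",ymin.round(1),ymax.round(1),"centre",(o+R@[cx,cy]).round(1))
E
```

```text
-17.5 slopeL -0.16 slopeR -0.12 L,R -37.9 0.6 y -54.9 54.4 centre [ 456.3 -206.1]
-17 slopeL -0.11 slopeR -0.06 L,R -37.6 0.7 y -54.7 54.5 centre [ 456.5 -205.9]
-16.5 slopeL -0.06 slopeR -0.01 L,R -37.5 0.8 y -54.4 54.7 centre [ 456.7 -205.8]
-16 slopeL -0.01 slopeR 0.04 L,R -37.2 1.0 y -54.3 54.8 centre [ 457.  -205.7]
-15.5 slopeL 0.04 slopeR 0.10 L,R -37.1 1.1 y -54.1 54.9 centre [ 457.1 -205.6]
-15 slopeL 0.09 slopeR 0.15 L,R -37.0 1.1 y -54.0 55.1 centre [ 457.2 -205.5]
```

Emit:
move_arm:
  deltas:
    - [[0,-30,0],0]
    - [[20,-60,-0.3],0]
    - [[70,-81.3,-0.3],0]
    - [[120,-81.3,-0.3],0]
    - [[160,-81.3,-0.3],0]
    - [[185,-81.3,-0.3],0]
    - [[197,-81.3,-0.3],0]
    - [[200,-81.3,-0.3],0]
    - [[200,-81.3,-0.3],0]
    - [[200,-81.3,-0.3],0]

```text
time: 23.8
tool_pos: [439.9, -204.0, 28.9]
tcp_rot: [104.8, 89.7, -1.3]
ft_force: [0.3, 0.0, -2.1]
finger_gap: 27.4
```

```bash
python3 - <<'E'
from h import *
s,M,W,p,d,h=look("w9",[]); print(M.round(4).tolist()); go(s,M,(438.9,-203.3,14.1))
v=p[60:384,80:440]; cv2.imwrite("pics/w9c.png",cv2.resize(v,None,fx=1.8,fy=1.8)[:,:,::-1])
E
```

```text
tcp [ 439.9 -204.    28.9] jaw deg -16.13 down [ 6.1e-03 -1.0e-04 -1.0e+00] F [ 0.3  0.  -2.1] gap 27.4
[[0.0061, 0.9606, -0.2779], [-0.0001, -0.2779, -0.9606], [-1.0, 0.0059, -0.0015]]
delta for (438.9, -203.3, 14.1) : [14.8 -1.3 -0.4]
```

View pics/w9c.png

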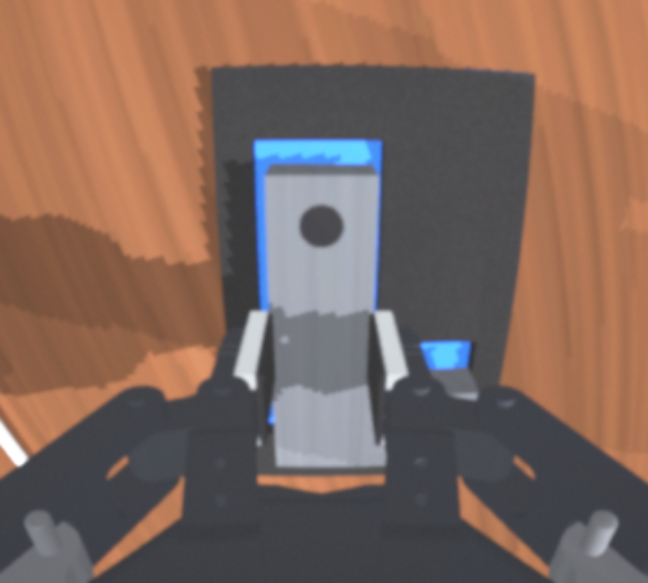

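The bracket sits just above its L cut-out, a little to the right. I'll correct by -1.3 mm along the jaw and creep down.

Emit:
move_arm:
  deltas:
    - [[5,-1.4,-0.4],0]
    - [[9,-1.4,-0.4],0]
    - [[12,-1.4,-0.4],0]
    - [[13,-1.4,-0.4],0]
    - [[14,-1.4,-0.4],0]
    - [[14.5,-1.4,-0.4],0]

```text
time: 24.6
tool_pos: [438.7, -203.2, 14.4]
tcp_rot: [106.2, 89.7, 0.1]
ft_force: [-2.8, 0.8, 3.5]
finger_gap: 27.5
```

Emit:
move_arm:
  deltas:
    - [[1,0,0],0]
    - [[1,0,0],0]
    - [[1,0,0],0]

```text
time: 24.98
tool_pos: [438.9, -203.3, 14.3]
tcp_rot: [105.6, 89.7, -0.5]
ft_force: [-4.3, 2.4, 9.6]
finger_gap: 28.0
```

Emit:
move_arm:
  deltas:
    - [[0,0,0],0]
    - [[0,0,0],0]
    - [[0,0,0],0]
    - [[0,0,0],0]
    - [[0,0,0],0]
  jaw: 1

```text
time: 25.6
tool_pos: [438.8, -203.3, 14.3]
tcp_rot: [105.8, 89.7, -0.4]
ft_force: [0.3, -0.3, -0.5]
finger_gap: 85.6
```

Emit:
move_arm:
  deltas:
    - [[-10,0,0],0]
    - [[-40,0,0],0]
    - [[-90,0,0],0]
    - [[-140,0,0],0]
    - [[-180,0,0],0]
    - [[-215,0,0],0]
    - [[-215,0,0],0]
    - [[-215,0,0],0]

```text
time: 26.6
tool_pos: [437.4, -203.1, 229.1]
tcp_rot: [106.5, 89.7, 0.4]
ft_force: [0.3, -0.2, -0.1]
finger_gap: 85.2
```

```bash
python3 - <<'E'
from h import *
s,M,W,p,d,h=look("w10",[(457,-206)]); print(M.round(4).tolist())
z=W[...,2]; near=(np.hypot(W[...,0]-457,W[...,1]+206)<75)&(d>0)
m=near&(z>16)&(z<30); rect(W,m,"bracket placed"); q=W[m]
A=np.c_[q[:,:2],np.ones(len(q))]; print("plane",np.linalg.lstsq(A,q[:,2],rcond=None)[0])
print(fit(q[:,:2],L,[457,-206,-16])); go(s,M,(470,219,s["tool_pos"][2]))
E
```

```text
tcp [ 437.4 -203.1  229.1] jaw deg -16.13 down [ 0.0057  0.     -1.    ] F [ 0.3 -0.2 -0.1] gap 85.2
cut 751 mean [ 449.9 -195.3    4.2] rect [ 457.5 -205.3] [111.8  76.6] 74.3
slab 3894 mean [ 476.  -177.7   11. ] rect [ 459.4 -198.4] [137.5  96.9] 73.8
[[0.0057, 0.9606, -0.2778], [0.0, -0.2778, -0.9606], [-1.0, 0.0054, -0.0016]]
bracket placed 2653 mean [ 445.4 -210.7   20.1] rect [ 457.1 -206.1] [100.5  65.9] 73.6
plane [-4.9261162e-03 -1.1677465e-03  2.2007299e+01]
(array([ 457.1 , -206.1 ,  -16.67]), np.float64(0.002))
delta for (470, 219, np.float64(229.0531443631804)) : [ 2.000e-01 -8.600e+01 -4.146e+02]
```

The bracket is seated flat with its top at 20.1 mm, under 1 mm from centre. Now the plate.

Emit:
move_arm:
  deltas:
    - [[0,-10,-45],-8]
    - [[0,-20,-90],-16]
    - [[0,-30,-135],-24]
    - [[0,-40,-180],-32]
    - [[0,-48,-225],-37.1]
    - [[0,-57,-270],-37.1]
    - [[0,-66,-315],-37.1]
    - [[0,-76,-365],-37.1]
    - [[0,-86,-414],-37.1]
    - [[0,-86,-414],-37.1]
    - [[0,-86,-414],-37.1]

```text
time: 28.02
tool_pos: [468.6, 218.3, 227.3]
tcp_rot: [52.5, 89.9, -16.5]
ft_force: [0.1, -0.0, 0.0]
finger_gap: 85.3
```

```bash
python3 - <<'E'
from h import *
s,M,W,p,d,h=look("w11",[(645,220)]); print(M.round(4).tolist())
z=W[...,2]; near=(np.hypot(W[...,0]-470,W[...,1]-219)<85)&(d>0)
m=near&(z>12)&(z<22); rect(W,m,"plate"); c=cv2.minAreaRect(W[m][:,:2].astype(np.float32))[0]; go(s,M,(*c,3))
m=near&(z>5)&(z<12); rect(W,m,"plate sides")
E
```

```text
tcp [468.6 218.3 227.3] jaw deg 21.02 down [ 1.9e-03 -5.0e-04 -1.0e+00] F [ 0.1 -0.   0. ] gap 85.3
cut 4378 mean [646.8 225.8   4.1] rect [646.9 223.2] [ 77.4 141.2] 2.9
slab 1029 mean [681.6 233.3  10.9] rect [662.1 224.4] [ 70.5 157.4] 4.3
[[0.0019, 0.9335, 0.3586], [-0.0005, 0.3586, -0.9335], [-1.0, 0.0015, 0.0012]]
plate 5458 mean [467.9 220.5  16.1] rect [468.9 217.9] [ 66.6 129.1] 20.7
delta for (468.90191650390625, 217.86260986328125, 3) : [ 2.243e+02 -3.000e-01  2.000e-01]
plate sides 52 mean [446.  278.6   6.8] rect [445.9 278.6] [62.8  0.3] 20.9
```

View pics/w11.png

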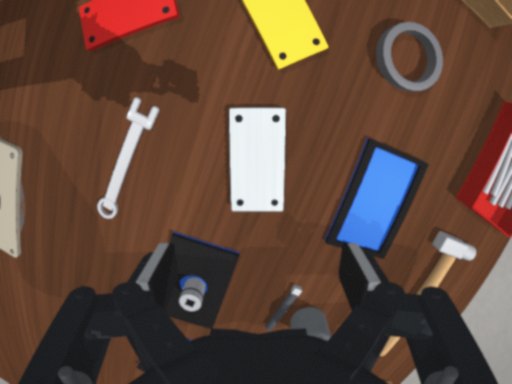

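The plate is clear, at (468.9,217.9) and 20.8°. Grip it across its 66 mm width.

Emit:
move_arm:
  deltas:
    - [[45,-0.7,0],0.2]
    - [[90,-0.7,0],0.2]
    - [[135,-0.7,0],0.2]
    - [[175,-0.7,0],0.2]
    - [[205,-0.7,0],0.2]
    - [[218,-0.7,0],0.2]
    - [[224.5,-0.7,0],0.2]
    - [[224.5,-0.7,0],0.2]
    - [[224.5,-0.7,0],0.2]

```text
time: 29.2
tool_pos: [469.9, 217.8, 4.4]
tcp_rot: [74.4, 89.7, 5.2]
ft_force: [-0.2, -0.0, -0.2]
finger_gap: 85.8
```

Emit:
move_arm:
  deltas:
    - [[0.5,0,0],0]
    - [[0.5,0,0],0]
    - [[0.5,0,0],0]
    - [[0.5,0,0],0]
    - [[0.5,0,0],0]
    - [[0.5,0,0],0]
    - [[0.5,0,0],0]
  jaw: -1
  squeeze: 80

```text
time: 30.08
tool_pos: [471.0, 218.3, 5.8]
tcp_rot: [78.3, 89.6, 9.0]
ft_force: [-4.4, -1.3, 11.5]
finger_gap: 63.0
```

Emit:
move_arm:
  deltas:
    - [[-2,0,0],0]
    - [[-6,0,0],0]
    - [[-12,0,0],0]
    - [[-12,0,0],0]
    - [[-12,0,0],0]

```text
time: 30.7
tool_pos: [470.9, 218.3, 17.7]
tcp_rot: [78.4, 89.6, 9.2]
ft_force: [0.4, -0.2, -3.2]
finger_gap: 62.7
```

```bash
python3 - <<'E'
from h import *
s,M,W,p,d,h=look("w12",[]); print(M.round(4).tolist())
T=(W-s["tool_pos"])@M; c=(d>0)&(W[...,2]>17)&(W[...,2]<40)&(abs(T[...,1])<34)&(T[...,2]<-14)&(T[...,2]>-75)
q=W[c]; rect(W,c,"held plate part"); print(np.linalg.lstsq(np.c_[q[:,:2]-q[:,:2].mean(0),np.ones(len(q))],q[:,2],rcond=None)[0])
go(s,M,(646.9,223.2,s["tool_pos"][2]+120))
E
```

```text
tcp [470.9 218.3  17.7] jaw deg 20.76 down [ 0.0065  0.0011 -1.    ] F [ 0.4 -0.2 -3.2] gap 62.7
[[0.0065, 0.9351, 0.3545], [0.0011, 0.3545, -0.9351], [-1.0, 0.0065, 0.0013]]
held plate part 14634 mean [456.8 257.8  27.6] rect [457.5 256.1] [66.2 52.2] 20.8
[ 5.95145877e-03 -1.22062581e-02  2.75804143e+01]
delta for (646.9, 223.2, np.float64(137.7379334067659)) : [-118.8  167.1   57.9]
```

The plate is lifted and level. I'll go beside the plate insert for a measurement from nearby.

Emit:
move_arm:
  deltas:
    - [[-25,0,0],0]
    - [[-60,10,4],0]
    - [[-100,25,11],6]
    - [[-140,45,20],12]
    - [[-150,60.6,26.5],17.3]
    - [[-150,60.6,26.5],17.3]
    - [[-150,60.6,26.5],17.3]
    - [[-150,60.6,26.5],17.3]

```text
time: 31.75
tool_pos: [534.4, 214.7, 166.4]
tcp_rot: [90.1, 89.8, 3.6]
ft_force: [0.2, 0.2, -3.1]
finger_gap: 62.4
```

```bash
python3 - <<'E'
from h import *
s,M,W,p,d,h=look("w13",[(647,223)]); print(M.round(4).tolist())
z=W[...,2]; b=cv2.inRange(h,(98,140,90),(118,255,255))>0
m=(np.hypot(W[...,0]-647,W[...,1]-223)<100)&(d>0)&b&(z<6.5)&(z>1.5); rect(W,m,"cut tight")
# held plate in world: outline near its height
T=(W-s["tool_pos"])@M; c=(d>0)&(T[...,0]>-16)&(T[...,0]<-5)&(abs(T[...,1])<31)&(abs(T[...,2])<75)
q=T[c]; print("plate tool-z far edge",np.percentile(q[:,2],[.2,1]),"y edges",np.percentile(T[(d>0)&(T[...,0]>-14)&(T[...,0]<-6)&(T[...,2]<-25)&(T[...,2]>-60)&(abs(T[...,1])<60)][:,1],[.5,99.5]))
go(s,M,(646.9,223.2,9.6))
E
```

```text
tcp [534.4 214.7 166.4] jaw deg 3.54 down [ 3.6e-03  2.0e-04 -1.0e+00] F [ 0.2  0.2 -3.1] gap 62.4
cut 7402 mean [646.7 227.2   4.1] rect [648.4 223.3] [ 75.3 141.7] 4.0
slab 2458 mean [662.5 236.5  10.9] rect [646.2 223.8] [100.6 156.8] 3.3
[[0.0036, 0.9981, 0.0618], [0.0002, 0.0618, -0.9981], [-1.0, 0.0036, -0.0]]
cut tight 7394 mean [646.7 227.2   4. ] rect [648.4 223.3] [ 75.3 141.7] 4.0
plate tool-z far edge [-66.22819754 -65.81680405] y edges [-31.75928811  33.05933146]
delta for (646.9, 223.2, 9.6) : [157.2 112.2  -1.6]
```

View pics/w13.png

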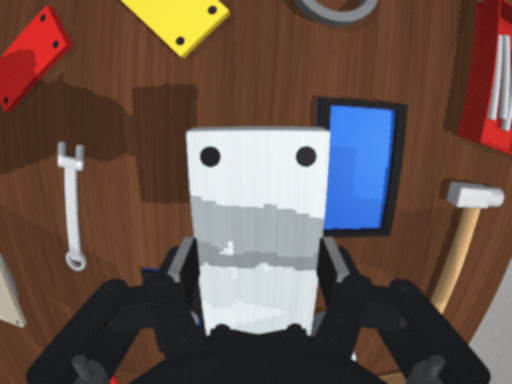

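Emit:
move_arm:
  deltas:
    - [[0,40,0],0]
    - [[0,85,-0.5],0]
    - [[20,112,-0.9],0]
    - [[60,112,-0.9],0]
    - [[95,112,-0.9],0]
    - [[120,112,-0.9],0]
    - [[135,112,-0.9],0]
    - [[140,112,-0.9],0]
    - [[140,112,-0.9],0]
    - [[140,112,-0.9],0]

```text
time: 33.05
tool_pos: [648.0, 222.9, 28.9]
tcp_rot: [95.3, 89.6, 8.9]
ft_force: [0.5, -1.3, -4.3]
finger_gap: 62.3
```

```bash
python3 - <<'E'
from h import *
s,M,W,p,d,h=look("w14",[]); print(M.round(4).tolist()); go(s,M,(646.6,222.5,9.7))
v=p[60:384,80:440]; cv2.imwrite("pics/w14c.png",cv2.resize(v,None,fx=1.8,fy=1.8)[:,:,::-1])
E
```

```text
tcp [648.  222.9  28.9] jaw deg 3.53 down [ 0.0065  0.001  -1.    ] F [ 0.5 -1.3 -4.3] gap 62.3
[[0.0065, 0.9981, 0.0617], [0.001, 0.0617, -0.9981], [-1.0, 0.0065, -0.0006]]
delta for (646.6, 222.5, 9.7) : [19.1 -1.6  0.3]
```

View pics/w14c.png

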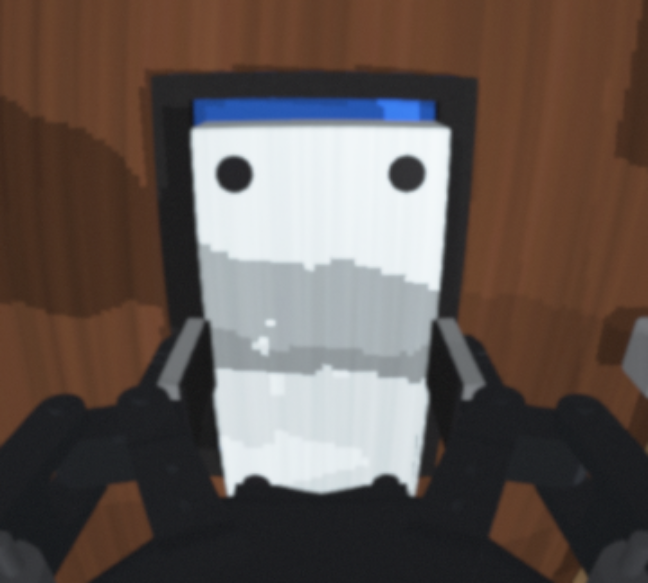

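The image agrees that the plate is about 2 mm to the right. I'll correct by -1.8 mm and creep down.

Emit:
move_arm:
  deltas:
    - [[4,-1.8,0.3],0]
    - [[9,-1.8,0.3],0]
    - [[13,-1.8,0.3],0]
    - [[16,-1.8,0.3],0]
    - [[18,-1.8,0.3],0]
    - [[18.5,-1.8,0.3],0]
    - [[18.5,-1.8,0.3],0]

```text
time: 33.98
tool_pos: [646.4, 222.4, 10.4]
tcp_rot: [95.1, 89.6, 8.7]
ft_force: [0.8, 0.2, -3.0]
finger_gap: 62.7
```

Emit:
move_arm:
  deltas:
    - [[1,0,0],0]
    - [[1,0,0],0]
    - [[1,0,0],0]

```text
time: 34.35
tool_pos: [646.6, 222.5, 10.0]
tcp_rot: [95.4, 89.6, 9.0]
ft_force: [-3.2, -1.4, 4.4]
finger_gap: 62.8
```

Contact at the expected height, so I'll release the plate, rise and check everything.

Emit:
move_arm:
  deltas:
    - [[0.3,0,0],0]
    - [[0.3,0,0],0]
    - [[0.3,0,0],0]
    - [[0.3,0,0],0]
    - [[0.3,0,0],0]
  jaw: 1

```text
time: 34.98
tool_pos: [646.7, 222.5, 9.7]
tcp_rot: [95.5, 89.6, 9.0]
ft_force: [-0.3, 0.5, 0.8]
finger_gap: 85.0
```

Emit:
move_arm:
  deltas:
    - [[-10,0,0],0]
    - [[-40,0,0],0]
    - [[-90,0,0],0]
    - [[-140,0,0],0]
    - [[-190,-40,0],0]
    - [[-230,-90,0],0]
    - [[-230,-130,0],0]
    - [[-230,-130,0],0]
    - [[-230,-130,0],0]

```text
time: 36.1
tool_pos: [515.7, 214.3, 239.6]
tcp_rot: [96.2, 89.5, 9.7]
ft_force: [0.6, -1.4, -0.8]
finger_gap: 85.1
```

```bash
python3 - <<'E'
from h import *
s,M,W,p,d,h=look("w15",[]); z=W[...,2]
def chk(W,d,tag):
    z=W[...,2]
    for n,c,R,lo,hi in(("plate",(647,223.4),90,15,30),("socket",(447,1),40,38,56),("bracket",(457,-206),75,15,30),("nut",(657,-225),50,17,30)):
        m=(np.hypot(W[...,0]-c[0],W[...,1]-c[1])<R)&(d>0)&(z>lo)&(z<hi)
        if m.sum()<60: continue
        q=W[m]; k=np.linalg.lstsq(np.c_[q[:,:2]-q[:,:2].mean(0),np.ones(len(q))],q[:,2],rcond=None)[0]; rect(W,m,tag+n+" tilt %.3f %.3f top %.1f"%tuple(k))
chk(W,d,"wrist ")
p2,d2=r.snapshot("top"); T=cloud("top",d2); chk(T,d2,"top ")
a=np.load("top0.npz"); T0=cloud("top",a["d"])
for n,X,D in(("before",T0,a["d"]),("after",T,d2)):
    m=(np.hypot(X[...,0]-635,X[...,1]+3)<38)&(D>0)&(X[...,2]>65)&(X[...,2]<85); rect(X,m,n+" tin")
    m=(abs(X[...,0]-588)<18)&(abs(X[...,1]-5)<75)&(D>0)&(X[...,2]>8)&(X[...,2]<25); rect(X,m,n+" chisel")
cv2.imwrite("pics/top1.png",p2[:,:,::-1])
E
```

```text
tcp [515.7 214.3 239.6] jaw deg 3.55 down [ 0.0087  0.0015 -1.    ] F [ 0.6 -1.4 -0.8] gap 85.1
wrist plate tilt 0.004 0.000 top 19.9 4569 mean [645.5 225.9  19.9] rect [647.3 223.6] [ 67.6 130.3] 4.3
wrist socket tilt -0.029 -0.100 top 45.3 325 mean [450.    4.3  45.3] rect [449.8   2.2] [30.6 31.8] 29.9
top plate tilt 0.004 -0.000 top 19.7 670 mean [648.2 190.   19.7] rect [641.9 192. ] [78.3 72.2] 5.0
top socket tilt 0.037 0.000 top 45.8 136 mean [4.474e+02 4.000e-01 4.580e+01] rect [4.471e+02 1.000e-01] [29.6 29.3] 89.2
top bracket tilt -0.001 0.001 top 19.4 677 mean [ 444.  -213.    19.4] rect [ 455.6 -207. ] [101.1  66.5] 74.1
top nut tilt -0.004 0.007 top 21.6 418 mean [ 656.1 -225.5   21.6] rect [ 656.2 -225.8] [60.4 56.3] 27.4
before tin 445 mean [641.3  -4.3  74.1] rect [642.8  -4.1] [54.2 54.9] 3.1
before chisel 194 mean [589.2   9.3  12.3] rect [590.    9.6] [94.7 13.7] 84.1
after tin 440 mean [641.3  -4.6  74.1] rect [642.1  -4.8] [54.5 53.9] 31.8
after chisel 196 mean [589.2   9.3  12.2] rect [589.7   9.6] [94.8 14. ] 84.2
```

View pics/top1.png

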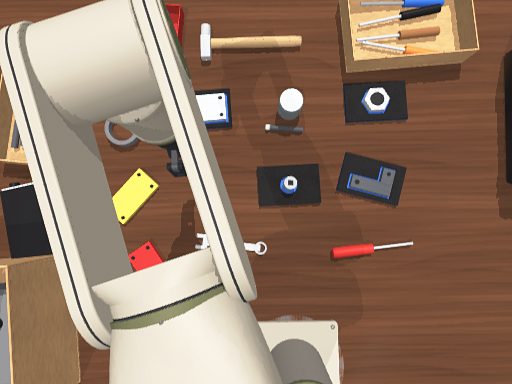

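All four parts are seated and the tin and chisel haven't moved, so I'll hand in.

```bash
python3 -c "
from bench import r
print(r.hand_in(), r.sense()['time'])"
```

```text
the job is handed in; nothing more can be done
the job is handed in; nothing more can be done
```

I took the stack apart from the top. The socket, nut, bracket and plate each went into their own foam cut-out, lowered until contact was felt and then released. The job was handed in at about 36 s.

**Seating:** the last depth checks put each part within about 2–3 mm of its cut-out centre. The tops were at the expected heights:

| Part | Top (mm) |
|---|---|
| Socket | 45–46 |
| Nut | 22 |
| Bracket | 20 |
| Plate | 20 |

**Flatness:** the nut, bracket and plate read flat to within 0.01 rad.

**Bystanders:** the tin and chisel are where they were, to within 1 mm.

**Readings that disagreed:** the wrist camera's last plane fit on the socket's top gave about 0.10 rad of tilt, over the 0.08 rad limit. That was an oblique view near the picture's edge, over the rim and drive hole. The top camera gave about 0.04 rad, and the socket looks upright in the picture. I put the 0.10 down to the view and did not look again. The other disagreement was the top camera's outline of the plate, which was no use for centring because the arm hid part of it; the wrist view gave the plate's position.

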